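# Load a paint jar into the guarded shaker

### The job

Load the small paint jar into the cup of the bench paint shaker: with the gripped jar and hand push the spring-loaded swing guard back from the front and keep it open, feel for the cup, which has stopped at an unknown spot of its small orbit, and settle the jar upright and fully down in it. Then let go and draw the hand clear so that the guard swings fully shut over the jar. Be gentle with the guard and the shaker's head all the way, and leave the other things where they stand.

Things in the scene. Friction and masses are not known exactly. Their poses are not given: they have to be found in the camera images.
- paint_jar: the jar to load: a round glass paint jar with a cap, 35 mm diameter, 44 mm tall, 60 g, the shortest of the three small round containers. Origin at the centre of its underside, z up. Grip it near its top.
- shaker: bench orbital paint shaker, fixed on a scenery board 7 mm above the table, off: grey base 170 x 156 mm; heights from its origin: top 45 mm, drip-tray rim at front and sides 58 mm. Origin under the head axis; x points to its back (front, with knob and switch, is -x), z up. A metal cup stands in the middle. The guard's pivot post, 22 mm wide, 115 mm tall, is at x = 52, y = 66 mm.
- head_axis (a point): axis of the shaker's head, 52 mm above the shaker's origin: the height of the cup's inner floor. The cup stands on a crank: its centre lies 8 mm from this axis in a direction that differs each time and is not measured; a sideways push of about 2 N moves it round the 8 mm circle. The head sits on a soft mount: pressed with about 12 N it has sunk its full 4 mm; over 40 N strains it.
- guard (a joint): angle of the spring guard, rad: 0 shut, grows as it swings back about its upright post (counter-clockwise from above), stop at 1.4. A clear disc in a metal ring, 69 mm across and 8 mm thick, on an 18 mm wide arm. Pushed at the ring from the front it yields at 1 to 3 N and slides back and to the right along whatever pushes it. It cannot lift or sink; over 18 N strains it. Let go, it shuts itself.
- film_can_a: film canister, 35 mm diameter, 54 mm tall, origin under its centre; leave alone
- film_can_b: film canister, 35 mm diameter, 54 mm tall, origin under its centre; leave alone
- nail_tin: flat tin, 64 x 98 x 28 mm, origin under its centre; leave alone
- lamp_box: small card box, 50 x 70 x 22 mm, origin under its centre; leave alone
- screwdriver: screwdriver 170 mm long, origin under its middle; leave alone
- relay_pack: flat pack, 62 x 85 x 12 mm, origin under its centre; leave alone
- cup_rim (a point): point on the head axis (not the cup's centre) at the height of the cup's rim, 64 mm above the shaker's origin. The cup: rim 52 mm across outside, mouth 45 mm across, tapering to a 38.5 mm bore in the upper 4 mm, 12 mm deep in all. A jar lowered within about 4 mm of the cup's centre slips in; farther off it lands on the rim.
- pliers: long-nose pliers, 170 x 47 x 10 mm, origin under its middle; leave alone
- guard_disc (a point): centre of the guard's disc, 84 mm from the post; shut, it lies on the head axis, 103 mm above the shaker's origin. The disc's underside is 99 mm above that origin, its top 107 mm: it shuts over a jar that stands fully down (top at 96 mm) and is blocked by one that stands on the cup's rim (top at 108 mm)

How it is judged (in metres and radians):
On the way, in this order (a step that is already met when the one before it is completed fails the run):
1. the jar is lifted from the table (height (world z) of paint_jar above 0.04 m and contact force between the fingers and paint_jar above 1 N), for 0.2 s.
2. with the guard held well open, the jar has entered the cup (value of joint guard above 0.3 rad and horizontal distance between paint_jar and head_axis below 0.0115 m and z of paint_jar in the frame of shaker below 0.057 m), for 0.1 s.
At the end, for the whole second after the job is handed in: the jar stands upright (within 4 degrees) and at rest in the cup, its underside within 2 mm of the cup's floor, released, and the guard is shut (within 0.04 rad) (z of paint_jar in the frame of shaker between 0.047 and 0.054 m and horizontal distance between paint_jar and head_axis below 0.0115 m and angle between paint_jar's own z axis and vertical below 0.07 rad and linear speed of paint_jar below 0.02 m/s and value of joint guard below 0.04 rad); the robot touches nothing.
It fails at once if the hand or jar strains the guard or shaker: more than 18 N of the hand, or 40 N of the jar, on any part of it (contact force between any of the arm, the fingers and shaker above 18 N or contact force between paint_jar and shaker above 40 N).
It fails at once if a bystander is moved by more than 20 mm (distance of any of film_can_a, film_can_b, nail_tin, lamp_box, screwdriver, relay_pack, pliers from where it was at the start of the episode above 0.02 m).
It also fails if it takes over 61 s, if anything falls off the work surface, if the arm or the gripper's body presses on something with over 40 N, if the wrist force passes 120 N, or if a joint passes its speed limit or range.

### The arm

A 6-joint arm with a two-finger parallel gripper is mounted at the origin on the work surface; the furniture and walls round the work are solid. World frame = base frame: x ahead of the robot, y to its left, z up, the work surface at z = 0. Lengths are in mm, angles in rad, forces in N, time in s.
With the tool pointing down it reaches from about 350 to 875 mm from the base axis. Payload 15.5 kg.
Tool frame: the origin (TCP) lies between the finger pads; the fingertips stand 25 mm ahead of it and the grasp point (between the pads) lies 6 mm ahead of it; z points along the fingers, y is the line along which they close (so a half turn about z gives the same grasp; the last joint's range is limited). The gripper opens to 85 mm and grips with 20 to 120 N. Pads are 22 mm wide; open, the fingers measure 114 mm over their backs; the gripper's body (76 mm by 85 mm) begins 54 mm behind the grasp point. The pads swing forward as they close: fully open they stand 13 mm farther back than shut.
Start: joints at [-1.234, 0.494, 1.345, -0, 1.302, -0.096], TCP at [261.568, -567.635, 256.277] pointing down, gripper open.
Joint ranges: [-2.91, 2.91], [-0.82, 2.16], [0.22, 2.67], [-1.22, 4.37], [0.12, 2.79], [-3.08, 3.08]. Speed limits (rad/s): [1.89, 1.89, 2.57, 3.01, 3.01, 3.01].

### API

Orientations are given as a unit quaternion [x, y, z, w].
In Python, from station import robot gives the robot as it stands.
- The arm moves only by the tool run_rows, called after "Emit:" as a command line: name --pt "numbers of a row" for each row, then --argument value for the rest. Schema: {"type":"object","properties":{"plan":{"type":"array","items":{"type":"array","items":{"type":"number"},"minItems":6,"maxItems":6},"minItems":1,"maxItems":5},"jaw":{"type":"number"},"only":{"type":"string"},"quiet":{"type":"boolean"},"lines":{"type":"string"}},"required":["plan"],"additionalProperties":false}. plan is a list of rows, 1 to 5 of them, each of 6 numbers: dx, dy, dz in cm, then a rotation vector rx, ry, rz in units of 0.05 rad; each row shifts and turns the commanded pose from where the row before left it, along the tool's axes as they then stand; what a row does not reach is not made up. A row lasts 1/10 s, in which the tool goes at most 50 mm and 0.15 rad, less where a joint would pass 70% of its speed; a pose out of reach is approached as far as the arm can. jaw is the finger opening in mm, set as the call begins (left out keeps the last). The fingers move at their own pace and stop on an object; the grip force is fixed at half the most. Time passes only in rows, so rows that do not move let the fingers close. The tool returns the time, the measured TCP pose, the force, the opening and the grip force at its end. only (a regular expression) keeps the lines of the reply that match it, lines (a string "A,B") keeps lines A to B, and quiet returns only ok. Input that does not fit is refused with a message, and nothing moves.
- robot.sense(): the state, without advancing time (a new reading comes with each control period).
- robot.read_camera(name): name is "scene" or "side" or "wrist"; returns the picture (384x512x3 uint8, red, green, blue); there is no depth.
- robot.calibration(name): a dict with "intrinsics" (3x3 intrinsics, pixels), "rvec" (rotation vector, rad) and "tvec" (3), from world to camera coordinates, as OpenCV has them. Camera axes: x right, y down, z forward; pixel columns grow to the right and rows downward; lengths in mm; the calibration is good to about 2 mm. A picture is of the moment at which its call begins: read the wrist's pose just before it. calibration takes no time and is no camera call; for the wrist camera it gives the pose at the moment of the call.
- robot.hand_in(): hands the job in; it is judged then, once.
The state is a dict: "t": time; "joint_positions": joint angles; "joint_velocities": joint speeds; "tau": joint torques, N m; "ee_pos": TCP position; "orientation": TCP orientation; "ft_force": force on the tool from outside, world axes, zero at the start; "moment": the same for the moment, N m; "width": finger opening in mm; "gripper_force": force on a finger pad.
Only numpy, scipy, OpenCV 4.12 (cv2) and the standard library are available. Lean on these libraries where they do the work, as an engineer would, in place of code of your own. Each camera call takes 0.05 s, during which the arm holds its last target. There are 200 camera calls.

## Working session

There is one attempt and no reset: what is moved stays moved. The work goes in short steps, Python scripts to look and compute and a tool call to move; the robot and the scene stay as the last step left them, time stands still between calls to the robot, and variables do not carry over. Pictures are saved under pics/ and viewed, at most 12 in all, crops included, and the job is handed in when it is done.

```bash
ls; mkdir -p pics; python3 - <<'E'
from station import robot
import cv2,numpy as np
s=robot.sense();print(s['t'],s['ee_pos'],s['orientation'],s['width'])
ims=[]
for n in("scene","side","wrist"):
    c=robot.calibration(n);print(n,c['intrinsics'],c['rvec'],c['tvec'])
    im=robot.read_camera(n)[:,:,::-1];cv2.imwrite(f"pics/{n}0.png",im)
E
```

```text
pics
station.py
0.0 [ 261.42465332 -567.30902093  255.68951205] [ 9.76787371e-01  2.14210223e-01 -9.02330686e-05 -6.35170293e-04] 85.67033124822997
scene [[386.84709078   0.         254.30003839]
 [  0.         386.84709078 186.14931279]
 [  0.           0.           1.        ]] [ 1.30085712 -2.07175455  1.05965398] [181.83770355 374.41474921 790.95423511]
side [[379.19525404   0.         255.3214005 ]
 [  0.         379.19525404 196.7023554 ]
 [  0.           0.           1.        ]] [ 2.21772885 -0.03320576  0.01416062] [-537.06688519   79.10364071 1310.48274593]
wrist [[285.16898456   0.         257.42556363]
 [  0.         285.16898456 190.9476016 ]
 [  0.           0.           1.        ]] [-2.45063828  1.56811596  0.20964726] [-625.30106352  -33.27893806  376.86180435]
```

View pics/scene0.png

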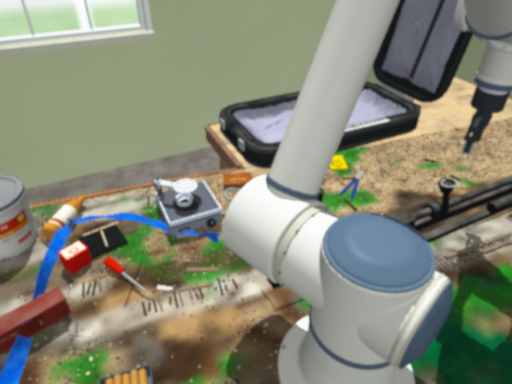

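View pics/side0.png

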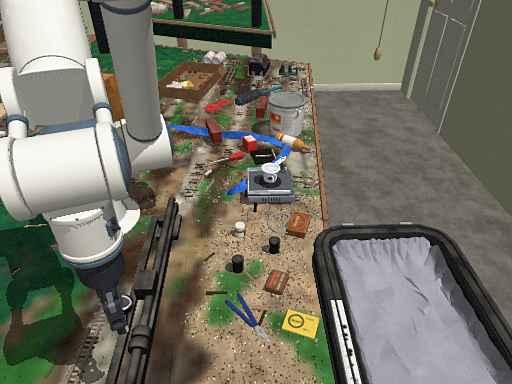

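The scene view shows the shaker at (187,207), with the arm hiding the middle. The side view shows the shaker at (270,183), the white jar at (239,228) and the black cans at (274,244) and (237,263).

```bash
cat > h.py <<'E'
from station import robot
import cv2,numpy as np
from scipy.spatial.transform import Rotation as Ro
def cal(n):
    c=robot.calibration(n);return np.array(c['intrinsics']),np.array(c['rvec'],float),np.array(c['tvec'],float)
def ray(c,uv):
    K,r,t=c;R=cv2.Rodrigues(r)[0];d=R.T@np.linalg.solve(K,[uv[0],uv[1],1.]);return -R.T@t,d
def plane(c,uv,z):
    o,d=ray(c,uv);return o+d*(z-o[2])/d[2]
def tri(cs,uvs):
    A=np.zeros((3,3));b=np.zeros(3);rs=[ray(c,u) for c,u in zip(cs,uvs)]
    for o,d in rs:
        d=d/np.linalg.norm(d);P=np.eye(3)-np.outer(d,d);A+=P;b+=P@o
    x=np.linalg.solve(A,b);return x,[np.linalg.norm(np.cross(x-o,d/np.linalg.norm(d))) for o,d in rs]
def proj(c,X): return cv2.projectPoints(np.array(X,float).reshape(-1,1,3),c[1],c[2],c[0],None)[0].reshape(-1,2)
E
python3 - <<'E'
from h import *
c=cal("side")
for n,u,z in(("jar",(239,228),22),("canb",(274,244),27),("cana",(237,263),27),("disc",(270,171),110),("base",(270,198),7)):
    print(n,plane(c,u,z))
s=cv2.imread("pics/side0.png")[120:300,190:330];
cv2.imwrite("pics/side0c.png",cv2.resize(s,None,fx=3.3,fy=3.3,interpolation=cv2.INTER_CUBIC))
E
```

```text
jar [481.44915845 -83.02621851  22.        ]
canb [ 590.39877154 -166.15797565   27.        ]
cana [ 476.55881989 -241.98954135   27.        ]
disc [593.32091109 119.13525104 110.        ]
base [594.12884248  95.43923669   7.        ]
```

View pics/side0c.png

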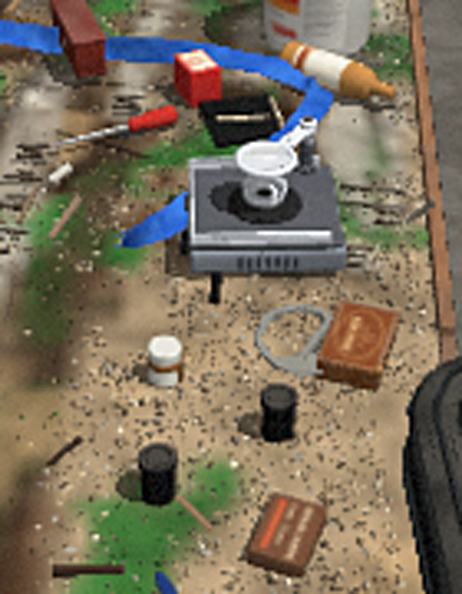

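The crop shows the shaker with its front facing the robot (-x) and the guard post at its back left. The white-capped jar is at about (239,229) in full-image pixels. Next I bring the wrist camera above jar and shaker.

```bash
cat >> h.py <<'E'
def st():
    s=robot.sense();return s,np.array(s['ee_pos']),Ro.from_quat(s['orientation'])
def goto(p,yaw):
    "tool-frame shift and turn to TCP p, pointing down, tool x at yaw"
    s,e,R=st();T=Ro.from_matrix(np.array([[np.cos(yaw),np.sin(yaw),0],[np.sin(yaw),-np.cos(yaw),0],[0,0,-1]]))
    print("t",s['t'],"e",e.round(1),"shift",R.inv().apply(np.array(p)-e).round(1),"rot",(R.inv()*T).as_rotvec().round(3),"shift if yawed first",T.inv().apply(np.array(p)-e).round(1))
E
python3 - <<'E'
from h import *
s,e,R=st();c=cal("wrist");o,d=ray(c,(257,191));print(R.as_matrix().round(3),R.inv().apply(o-e),R.inv().apply(d))
print(R.inv().apply(ray(c,(257,100))[1]))
goto([440,-30,300],-0.0)
E
```

```text
[[ 0.908  0.419 -0.   ]
 [ 0.419 -0.908  0.001]
 [ 0.    -0.001 -1.   ]] [  67.54934185    0.23120535 -116.89318862] [-2.63748194e-01  2.31119706e-04  9.64592711e-01]
[4.40771711e-02 1.84897441e-04 1.04870050e+00]
t 0.15 e [ 261.5 -567.4  255.8] shift [ 387.  -413.4  -43.8] rot [-0.001  0.     0.432] shift if yawed first [ 178.5 -537.4  -44.2]
```
Camera is 67 ahead in tool x, tilted back to tool axis. With yaw 0 (tool x = world +x), camera at x=e+67 looking back. To view both jar (481,-83) and shaker (593,100): distance ~210. Camera height z=300+117=417; FOV: 512/285 → ±42°, ±34°. Camera over (540, 0): TCP at x~490 given backtilt 15° : centre hits x = e+67-0.27*417=e-45. So TCP x=585 centres at 540. Reach: fine. TCP (570,10,300). At this height, ±42° of ~420 → ±375 along tool y, and ±280 in tool x. Good; covers both from one place. Lower closer is more precise, but do two places: (570,-40,300) then (570,60,280).

Units first: shifts go in cm and turns go in units of 0.05 rad. So 38 mm is 3.8, -27 mm is -2.7.

Emit:
run_rows --pt "3.8 -2.7 -0.4 0 0 0" --pt "3.8 -2.7 -0.4 0 0 0" --pt "3.8 -2.7 -0.4 0 0 0" --pt "3.8 -2.7 -0.4 0 0 0" --pt "3.8 -2.7 -0.4 0 0 0" --jaw 60

```text
t: 0.65
ee_pos: [378.1, -363.8, 276.3]
orientation: [0.977, 0.214, -0.0, -0.0]
ft_force: [2.0, -0.0, -0.8]
width: 59.8
gripper_force: 0.0
```

Emit:
run_rows --pt "3.8 -2.7 -0.4 0 0 0" --pt "3.8 -2.7 -0.4 0 0 0" --pt "3.8 -2.7 -0.4 0 0 0" --pt "3.8 -2.7 -0.4 0 0 0" --pt "3.8 -2.7 -0.4 0 0 0"

```text
t: 1.15
ee_pos: [494.2, -161.5, 296.5]
orientation: [0.977, 0.214, -0.0, -0.0]
ft_force: [0.4, -1.7, -0.0]
width: 59.6
gripper_force: 0.0
```

Emit:
run_rows --pt "3.8 -2.7 0 0 0 0" --pt "3.8 -2.7 0 0 0 0" --pt "3.8 -2.7 0 0 0 0" --pt "0 0 0 0 0 2.88" --pt "0 0 0 0 0 2.88"

```text
t: 1.65
ee_pos: [563.7, -40.6, 295.9]
orientation: [0.998, 0.07, -0.0, -0.0]
ft_force: [0.1, -0.9, -0.5]
width: 59.9
gripper_force: 0.0
```

Emit:
run_rows --pt "0 0 0 0 0 2.88" --pt "0 0 0 0 0 0" --pt "0 0 0 0 0 0" --pt "0 0 0 0 0 0"

```text
t: 2.05
ee_pos: [563.3, -42.2, 296.2]
orientation: [1.0, 0.002, -0.0, 0.0]
ft_force: [-0.8, -0.3, -0.5]
width: 59.7
gripper_force: 0.0
```

```bash
python3 - <<'E'
from h import *
s,e,R=st();print(e,R.as_rotvec(),s['width'])
c=cal("wrist");np.savez("pics/w1.npz",K=c[0],r=c[1],t=c[2]);cv2.imwrite("pics/w1.png",robot.read_camera("wrist")[:,:,::-1])
cv2.imwrite("pics/scene1.png",robot.read_camera("scene")[:,:,::-1])
E
```

```text
[563.26274637 -42.22530558 296.22207948] [ 3.14158615e+00  5.17730125e-03 -2.49176601e-04] 59.682790196551146
```

View pics/w1.png

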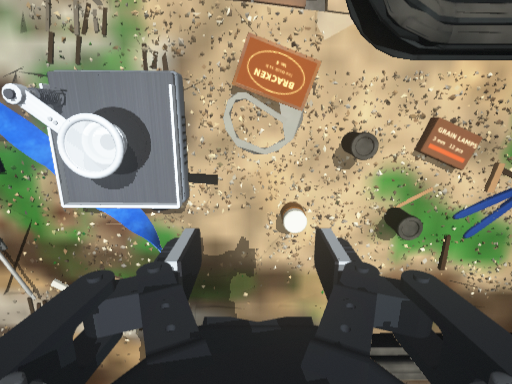

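The wrist picture shows the jar's white cap at (293,219), the guard disc at (91,145) and its post at (13,93). The tray rim sides are at the left, bottom and right, so the shaker's yaw is near 0. I take a second view nearer the shaker to triangulate.

To row units: -40 mm is -4, -30 mm is -3.

Emit:
run_rows --pt "0 -3 0 0 0 0" --pt "0 -4 0 0 0 0" --pt "0 -4 0 0 0 0" --pt "0 0 0 0 0 0" --pt "0 0 0 0 0 0"

```text
t: 2.65
ee_pos: [563.3, 68.5, 296.3]
orientation: [1.0, 0.001, -0.0, 0.0]
ft_force: [-0.5, -0.1, 0.4]
width: 60.0
gripper_force: 0.0
```

Emit:
run_rows --pt "0 0 0 0 0 0" --pt "0 0 0 0 0 0"

```text
t: 2.85
ee_pos: [563.4, 66.9, 296.3]
orientation: [1.0, -0.001, -0.0, 0.0]
ft_force: [-0.3, -0.5, 0.2]
width: 60.1
gripper_force: 0.0
```

```bash
python3 - <<'E'
from h import *
c=cal("wrist");np.savez("pics/w2.npz",K=c[0],r=c[1],t=c[2]);im=robot.read_camera("wrist")[:,:,::-1].copy();cv2.imwrite("pics/w2.png",im)
cv2.imwrite("pics/w2c.png",cv2.resize(im[40:260,60:360],None,fx=2.6,fy=2.6,interpolation=cv2.INTER_CUBIC))
E
```

```text
(no output)
```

View pics/w2c.png

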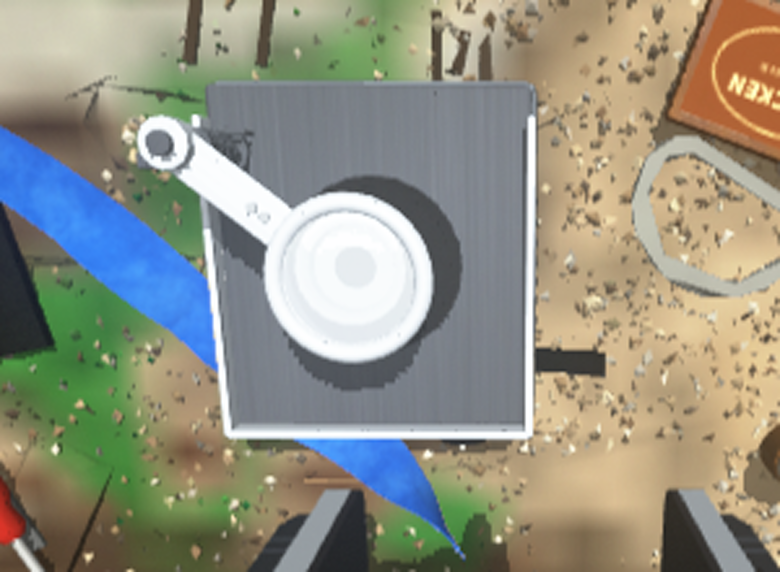

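The second view shows the disc centred at about (194,146) full pixels, the post at (122,95), and the front rim corners at (147,208) and (265,208). The cup is faintly visible through the disc. Next I measure with masks.

```bash
cat > m.py <<'E'
from h import *
def ld(n):
    z=np.load(f"pics/{n}.npz");return (z['K'],z['r'],z['t']),cv2.imread(f"pics/{n}.png")
def blob(im,win,thr):
    x0,y0,x1,y1=win;g=im[y0:y1,x0:x1].min(2);m=(g>thr).astype(np.uint8)
    cs=cv2.findContours(m,cv2.RETR_EXTERNAL,cv2.CHAIN_APPROX_NONE)[0];c=max(cs,key=cv2.contourArea)
    return c.reshape(-1,2)+[x0,y0]
c1,i1=ld("w1");c2,i2=ld("w2")
J1=blob(i1,(270,195,318,240),190);J2=blob(i2,(340,195,410,245),190)
for J in(J1,J2):print("cap",cv2.minEnclosingCircle(J.astype(np.float32)),cv2.fitEllipse(J))
a,b=[cv2.fitEllipse(J)[0] for J in(J1,J2)]
print("jar tri",tri([c1,c2],[a,b]),plane(c1,a,44),plane(c2,b,44))
D=[]
for im,(cx,cy) in((i1,(91,145)),(i2,(194,146))):
    g=im.min(2);pts=[]
    for k in np.arange(0,2*np.pi,.05):
        if -2.9<np.arctan2(np.sin(k),np.cos(k))<-1.9: continue   # arm side
        r=np.arange(26,42,.5);v=cv2.remap(g.astype(np.float32),(cx+r*np.cos(k)).astype(np.float32)[None],(cy+r*np.sin(k)).astype(np.float32)[None],cv2.INTER_LINEAR)[0]
        j=np.argmin(np.diff(v[:]));pts.append((cx+r[j]*np.cos(k),cy+r[j]*np.sin(k)))
    E=cv2.fitEllipseDirect(np.array(pts,np.float32));print("disc",E);D.append(E[0])
print("disc tri",tri([c1,c2],D),plane(c1,D[0],112),plane(c2,D[1],112))
print("post",plane(c2,(122.3,94.6),122),tri([c1,c2],[(13,93),(122.3,94.6)]))
for u,z in(((139.6,72.3),52),((266.2,72.3),52),((264.6,208),65),((147.3,208),65)):print("cor",plane(c2,u,z))
o=[]
for im,(x,y) in((i1,(91,145)),(i2,(194,146))):
    g=im[y-36:y+36,x-36:x+36];g=np.clip((g.astype(float)-150)*2.4,0,255).astype(np.uint8);o.append(cv2.resize(g,None,fx=5.5,fy=5.5,interpolation=cv2.INTER_CUBIC))
cv2.imwrite("pics/cup.png",np.hstack(o))
E
python3 m.py
```

```text
cap ((294.8870849609375, 221.11289978027344), 11.560312271118164) ((294.94677734375, 221.24639892578125), (21.708555221557617, 22.537731170654297), 65.08649444580078)
cap ((374.0215148925781, 219.46774291992188), 13.161788940429688) ((374.0052185058594, 220.8959197998047), (20.905452728271484, 24.029338836669922), 49.53672409057617)
jar tri (array([487.09340584, -94.75667266,  43.78518965]), [np.float64(0.16712060035040394), np.float64(0.1671206003504286)]) [486.99776344 -94.73493034  44.        ] [487.3563262  -94.63575094  44.        ]
disc ((87.94601440429688, 144.84422302246094), (62.42683029174805, 73.97281646728516), 110.14286804199219)
disc ((193.54026794433594, 146.05899047851562), (62.94375228881836, 66.39920043945312), 141.2221221923828)
disc tri (array([598.46655263, 132.58493953, 116.37618202]), [np.float64(0.1846781889361644), np.float64(0.1846781889361062)]) [598.1774063  135.14504323 112.        ] [597.79817349 133.55849154 112.        ]
post [648.46556434 197.37168034 122.        ] (array([649.16999791, 201.46973212, 112.86033259]), [np.float64(0.1560906674456374), np.float64(0.15609066744571742)])
cor [677.59235181 205.24369783  52.        ]
cor [677.5502822   56.06502775  52.        ]
cor [513.37267244  57.27478513  65.        ]
cor [513.51345239 208.08227799  65.        ]
```

View pics/cup.png

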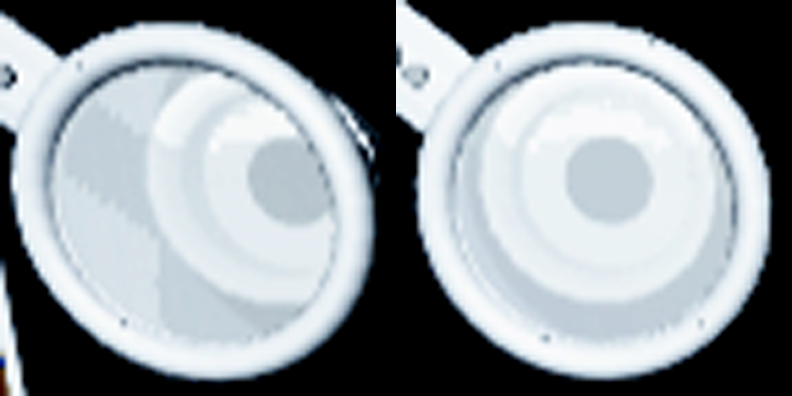

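The enlarged crops show the cup through the clear disc. Its outer rim (about 21.5 px radius) is centred near panel pixel (202,185) on the right and (264,185) on the left, with its grey floor spot at (213,180) on the right. The disc is transparent enough to locate the cup.

```bash
cat > m2.py <<'E'
from m import *
u2=(158+202/5.5,110+185/5.5);u1=(55+264/5.5,109+185/5.5)
print("cup rim",plane(c1,u1,71),plane(c2,u2,71),tri([c1,c2],[u1,u2]))
f2=(158+213/5.5,110+180/5.5);f1=(55+292/5.5,109+180/5.5)
print("floor",plane(c1,f1,59),plane(c2,f2,59),tri([c1,c2],[f1,f2]))
E
python3 m2.py | tail -2; python3 -c "
from h import *
goto([487.1,-94.7,85],0)"
```

```text
cup rim [596.39966036 140.9871859   71.        ] [596.1396516  141.04765316  71.        ] (array([596.25387188, 141.07806849,  70.84412108]), [np.float64(0.12943615967097805), np.float64(0.12943615967079158)])
floor [596.32151632 140.9991173   59.        ] [596.02416012 141.12290077  59.        ] (array([596.13707121, 141.19557438,  58.63549321]), [np.float64(0.1481974563689775), np.float64(0.1481974563687274)])
t 2.9 e [563.4  66.9 296.3] shift [-76.1 161.7 211.3] rot [ 0.     0.    -0.001] shift if yawed first [-76.3 161.6 211.3]
```

Both features triangulate to the cup centre (596.2,141.1), at heights 70.8 and 58.6. That is 8 mm from the head axis (598,133), as it should be. Now I grasp the jar at TCP z = 44.

Emit:
run_rows --pt "-1 2 2 0 0 0" --pt "-1.6 3.5 3 0 0 0" --pt "-2 4 4 0 0 0" --pt "-2 4 4 0 0 0" --pt "-1 2.7 2 0 0 0"

```text
t: 3.4
ee_pos: [491.8, -82.6, 157.8]
orientation: [1.0, -0.001, -0.001, -0.0]
ft_force: [-0.2, 0.2, -0.3]
width: 60.0
gripper_force: 0.0
```

Emit:
run_rows --pt "0 0 2 0 0 0" --pt "0 0 1.5 0 0 0" --pt "0 0 0 0 0 0" --pt "0 0 0 0 0 0"

```text
t: 3.8
ee_pos: [494.1, -81.2, 124.9]
orientation: [1.0, -0.0, -0.0, 0.0]
ft_force: [0.9, 0.2, -0.4]
width: 60.4
gripper_force: 0.0
```

```bash
python3 - <<'E'
from h import *
c=cal("wrist");np.savez("pics/w3.npz",K=c[0],r=c[1],t=c[2]);cv2.imwrite("pics/w3.png",robot.read_camera("wrist")[:,:,::-1])
goto([487.1,-94.7,44],0)
E
```

```text
t 3.85 e [494.4 -81.  125.3] shift [-7.3 13.6 81.3] rot [ 0.    -0.001 -0.   ] shift if yawed first [-7.3 13.7 81.3]
```

View pics/w3.png

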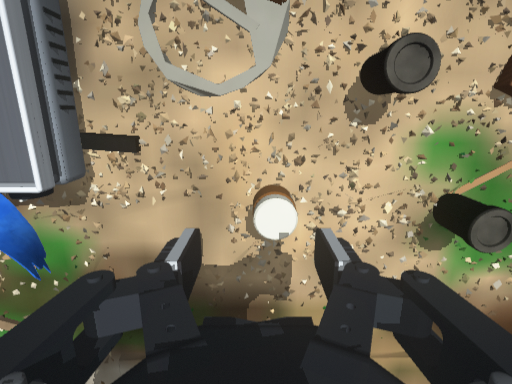

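The cap sits at (275,218), between the fingers and slightly left. I check it against the plane at 44 mm and finish the alignment.

```bash
python3 -c "
from m import *
c,i=ld('w3');J=blob(i,(245,190,305,250),190);e=cv2.fitEllipse(J);print('J3',e,plane(c,e[0],44))" | tail -1
```

```text
J3 ((275.2720031738281, 217.5277557373047), (38.88107681274414, 42.839080810546875), 76.91100311279297) [487.39121924 -94.47870057  44.        ]
```

Emit:
run_rows --pt "-0.7 1.35 0 0 0 0" --pt "0 0 2 0 0 0" --pt "0 0 2.5 0 0 0" --pt "0 0 2.5 0 0 0" --pt "0 0 1.1 0 0 0"

```text
t: 4.35
ee_pos: [487.0, -94.2, 42.9]
orientation: [1.0, -0.0, -0.0, -0.0]
ft_force: [-0.2, -0.7, -0.5]
width: 60.0
gripper_force: 0.0
```

Emit:
run_rows --pt "0 0 0 0 0 0" --pt "0 0 0 0 0 0"

```text
t: 4.55
ee_pos: [487.5, -94.3, 44.5]
orientation: [1.0, -0.0, 0.0, 0.0]
ft_force: [-0.1, 0.4, 1.0]
width: 59.9
gripper_force: 0.0
```

Emit:
run_rows --pt "0 0 0 0 0 0" --pt "0 0 0 0 0 0" --pt "0 0 0 0 0 0" --pt "0 0 0 0 0 0" --pt "0 0 0 0 0 0" --jaw 28

```text
t: 5.05
ee_pos: [487.6, -94.3, 44.9]
orientation: [1.0, -0.0, 0.001, 0.0]
ft_force: [-2.5, 1.7, 17.9]
width: 31.6
gripper_force: 57.9
```

Emit:
run_rows --pt "0 0 -1 0 0 0" --pt "0 0 -2.5 0 0 0" --pt "0 0 -3 0 0 0" --pt "0 0 -2 0 0 0" --pt "0 0 0 0 0 0"

```text
t: 5.55
ee_pos: [488.3, -94.7, 131.6]
orientation: [1.0, -0.0, 0.002, 0.001]
ft_force: [-0.3, 0.6, -0.3]
width: 31.5
gripper_force: 60.1
```

Emit:
run_rows --pt "0.2 -2 0 0 0 0" --pt "0.5 -3.5 0 0 0 0" --pt "0.8 -4.5 0 0 0 0" --pt "0.8 -4.5 0 0 0 0" --pt "0.7 -4 0 0 0 0"

```text
t: 6.05
ee_pos: [516.9, 92.7, 128.3]
orientation: [1.0, -0.0, -0.0, -0.0]
ft_force: [1.1, -0.3, 0.1]
width: 31.3
gripper_force: 60.1
```

Emit:
run_rows --pt "0.2 -3 0 0 0 0" --pt "0 -2 0 0 0 0" --pt "0 0 0 0 0 0" --pt "0 0 0 0 0 0" --pt "0 0 0 0 0 0"

```text
t: 6.55
ee_pos: [518.8, 140.0, 128.4]
orientation: [1.0, -0.0, -0.0, 0.0]
ft_force: [-0.5, 1.6, -0.8]
width: 31.3
gripper_force: 60.1
```

```bash
python3 - <<'E'
from h import *
goto([520,141.1,120],0)
c=cal("wrist");np.savez("pics/w4.npz",K=c[0],r=c[1],t=c[2]);cv2.imwrite("pics/w4.png",robot.read_camera("wrist")[:,:,::-1])
E
```

```text
t 6.55 e [518.8 140.  128.4] shift [ 1.2 -1.1  8.4] rot [ 0.     0.    -0.001] shift if yawed first [ 1.2 -1.1  8.4]
```

View pics/w4.png

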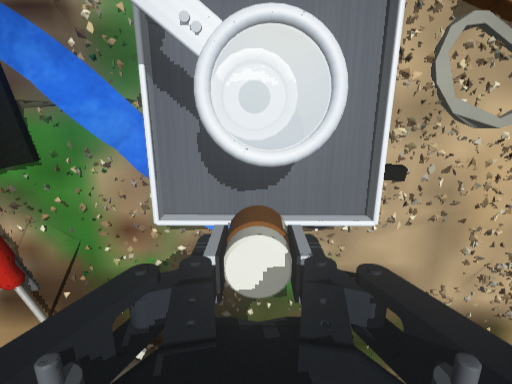

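The jar sits squarely between the pads with its cap at (257,262). The cup floor spot shows at (254,96) and the ring at (271,84). I recheck the cup and go down to TCP 120.

```bash
python3 -c "
from m import *
c,i=ld('w4');print('cup4',plane(c,(254,96),59),'cap',plane(c,(257.5,265),128.4-.9))" | tail -1
```

```text
cup4 [596.69223801 141.95900655  59.        ] cap [518.95300769 139.90738176 127.5       ]
```

Emit:
run_rows --pt "0.1 -0.1 0.8 0 0 0" --pt "0 0 0 0 0 0" --pt "1 0 0 0 0 0" --pt "0.5 0 0 0 0 0" --pt "0 0 0 0 0 0"

```text
t: 7.1
ee_pos: [536.3, 141.7, 120.7]
orientation: [1.0, -0.0, 0.001, -0.0]
ft_force: [0.6, -0.6, -0.9]
width: 31.4
gripper_force: 60.1
```

Emit:
run_rows --pt "0.5 0 0 0 0 0" --pt "0.5 0 0 0 0 0" --pt "0.5 0 0 0 0 0" --pt "0.5 0 0 0 0 0" --pt "0 0 0 0 0 0"

```text
t: 7.6
ee_pos: [555.6, 141.8, 120.5]
orientation: [1.0, -0.0, 0.0, -0.0]
ft_force: [-1.6, 0.8, -1.0]
width: 31.6
gripper_force: 60.0
```

To row units: 4 mm is 0.4.

Emit:
run_rows --pt "0.4 0 0 0 0 0" --pt "0.4 0 0 0 0 0" --pt "0.4 0 0 0 0 0" --pt "0.4 0 0 0 0 0" --pt "0.4 0 0 0 0 0"

```text
t: 8.1
ee_pos: [574.8, 141.4, 120.5]
orientation: [1.0, -0.0, -0.001, 0.0]
ft_force: [-5.0, -3.8, 0.1]
width: 31.7
gripper_force: 61.6
```

Emit:
run_rows --pt "0.4 0 0 0 0 0" --pt "0.4 0 0 0 0 0" --pt "0.4 0 0 0 0 0" --pt "0.4 0 0 0 0 0" --pt "0.4 0 0 0 0 0"

```text
t: 8.6
ee_pos: [595.4, 141.7, 120.6]
orientation: [1.0, -0.0, 0.0, -0.0]
ft_force: [-3.2, -2.2, -0.2]
width: 31.3
gripper_force: 61.0
```

Emit:
run_rows --pt "0.08 0 0 0 0 0" --pt "0 0 0 0 0 0" --pt "0 0 0 0 0 0"

```text
t: 8.9
ee_pos: [595.9, 141.9, 120.7]
orientation: [1.0, -0.0, 0.0, -0.0]
ft_force: [-2.4, 0.6, 0.1]
width: 31.2
gripper_force: 61.0
```

```bash
python3 - <<'E'
from h import *
goto([596.4,141.5,114],0)
c=cal("wrist");np.savez("pics/w5.npz",K=c[0],r=c[1],t=c[2]);cv2.imwrite("pics/w5.png",robot.read_camera("wrist")[:,:,::-1])
E
```

```text
t 8.9 e [595.9 141.9 120.7] shift [0.5 0.4 6.7] rot [-0. -0. -0.] shift if yawed first [0.5 0.4 6.7]
```

View pics/w5.png

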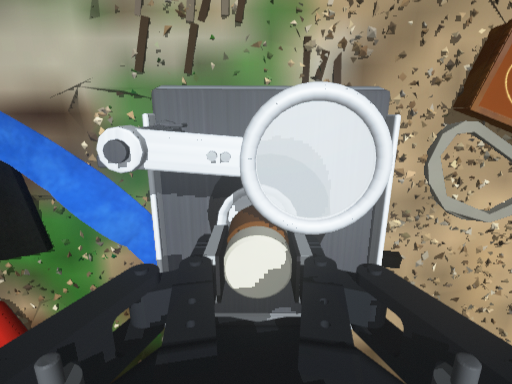

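The guard is held open at roughly 0.65 rad by the jar and finger, with the ring at (316,157), and the cup rim peeks out behind the jar at (240,200). I descend gently and watch the force.

To row units: 2 mm is 0.2, 1 mm is 0.1.

Emit:
run_rows --pt "0.05 0.04 0.2 0 0 0" --pt "0 0 0.2 0 0 0" --pt "0 0 0.1 0 0 0" --pt "0 0 0 0 0 0"

```text
t: 9.35
ee_pos: [596.2, 141.3, 115.4]
orientation: [1.0, -0.0, -0.0, -0.0]
ft_force: [-2.2, 0.2, -1.5]
width: 31.6
gripper_force: 61.0
```

Emit:
run_rows --pt "0 0 0.15 0 0 0" --pt "0 0 0.15 0 0 0" --pt "0 0 0 0 0 0"

```text
t: 9.65
ee_pos: [596.3, 141.3, 112.4]
orientation: [1.0, -0.0, -0.0, -0.0]
ft_force: [-2.5, -0.2, -0.2]
width: 31.3
gripper_force: 61.0
```

To row units: 1.5 mm is 0.15.

Emit:
run_rows --pt "0 0 0.15 0 0 0" --pt "0 0 0.15 0 0 0" --pt "0 0 0 0 0 0"

```text
t: 9.95
ee_pos: [596.3, 141.3, 109.4]
orientation: [1.0, -0.0, -0.0, 0.0]
ft_force: [-2.5, -0.2, -0.3]
width: 31.6
gripper_force: 61.0
```

Emit:
run_rows --pt "0 0 0.15 0 0 0" --pt "0 0 0.15 0 0 0" --pt "0 0 0.1 0 0 0" --pt "0 0 0 0 0 0"

```text
t: 10.35
ee_pos: [596.4, 141.3, 105.5]
orientation: [1.0, -0.0, -0.0, 0.0]
ft_force: [-1.3, -0.3, -0.4]
width: 31.3
gripper_force: 61.0
```

Emit:
run_rows --pt "0 0 0.1 0 0 0" --pt "0 0 0 0 0 0"

```text
t: 10.55
ee_pos: [596.4, 141.4, 104.6]
orientation: [1.0, -0.0, 0.0, -0.0]
ft_force: [-1.7, 0.0, 0.7]
width: 31.7
gripper_force: 61.1
```

Emit:
run_rows --pt "0 0 0.1 0 0 0" --pt "0 0 0.07 0 0 0" --pt "0 0 0 0 0 0"

```text
t: 10.85
ee_pos: [596.5, 141.3, 103.1]
orientation: [1.0, -0.0, 0.0, -0.0]
ft_force: [-2.0, -0.0, 5.8]
width: 31.8
gripper_force: 61.6
```

The floor is felt at 5.8 N with the TCP at 103, so the jar is seated. I release it moderately.

Emit:
run_rows --pt "0 0 0 0 0 0" --pt "0 0 0 0 0 0" --pt "0 0 0 0 0 0" --pt "0 0 0 0 0 0" --jaw 46

```text
t: 11.25
ee_pos: [596.2, 141.4, 102.8]
orientation: [1.0, -0.0, -0.0, -0.0]
ft_force: [-2.2, 1.3, 0.1]
width: 46.0
gripper_force: 0.6
```

```bash
python3 - <<'E'
from h import *
st();c=cal("wrist");np.savez("pics/w6.npz",K=c[0],r=c[1],t=c[2]);cv2.imwrite("pics/w6.png",robot.read_camera("wrist")[:,:,::-1])
E
```

```text
(no output)
```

View pics/w6.png

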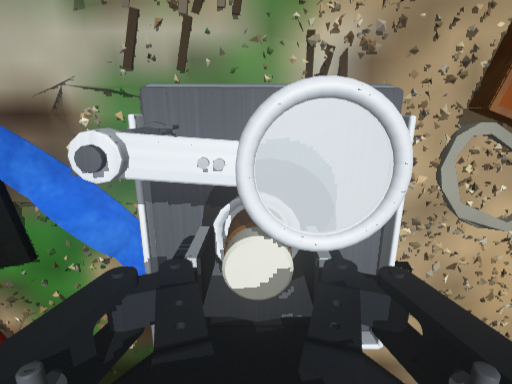

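The jar is released and stands upright in the cup. I lift straight up so the guard can slip off beneath the fingertips.

Emit:
run_rows --pt "0 0 -0.3 0 0 0" --pt "0 0 -0.6 0 0 0" --pt "0 0 -0.8 0 0 0" --pt "0 0 -0.8 0 0 0" --pt "0 0 -0.8 0 0 0"

```text
t: 11.8
ee_pos: [596.5, 141.3, 136.9]
orientation: [1.0, -0.0, 0.0, -0.0]
ft_force: [-2.2, 0.4, -0.3]
width: 46.4
gripper_force: 0.5
```

Emit:
run_rows --pt "0 0 -1.5 0 0 0" --pt "0 0 -3 0 0 0" --pt "0 0 -4 0 0 0" --pt "0 0 -4 0 0 0" --pt "0 0 -3 0 0 0"

```text
t: 12.3
ee_pos: [596.9, 141.3, 294.6]
orientation: [1.0, -0.0, 0.002, -0.0]
ft_force: [0.5, -0.8, -0.0]
width: 46.3
gripper_force: 0.0
```

Emit:
run_rows --pt "0 0 -2 0 0 0" --pt "0 0 0 0 0 0" --pt "0 0 0 0 0 0" --pt "0 0 0 0 0 0" --pt "0 0 0 0 0 0"

```text
t: 12.8
ee_pos: [596.0, 141.3, 310.0]
orientation: [1.0, -0.0, -0.001, 0.0]
ft_force: [0.2, 0.0, -1.0]
width: 46.0
gripper_force: 0.0
```

```bash
python3 - <<'E'
from h import *
s=robot.sense();print(s['ft_force'],s['ee_pos'])
c=cal("wrist");np.savez("pics/w7.npz",K=c[0],r=c[1],t=c[2]);cv2.imwrite("pics/w7.png",robot.read_camera("wrist")[:,:,::-1])
E
```

```text
[ 0.19424807  0.00566077 -0.97891093] [595.98535652 141.27009191 310.02689018]
```

View pics/w7.png

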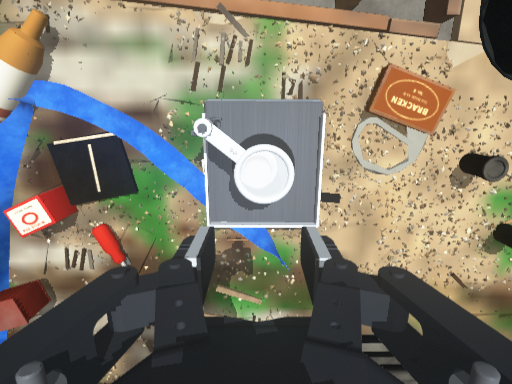

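The picture shows the guard back over the jar, with its disc at about (264,174) and post at (203,127). I check numerically that it is shut.

```bash
python3 - <<'E' | tail -2
from m import *
c,i=ld('w7');B=blob(i,(225,135,305,212),150);B=np.array([p for p in B if not(p[0]<250 and p[1]<162)])
e=cv2.fitEllipseDirect(B.astype(np.float32));print(e,plane(c,e[0],112),plane(c,(203,127),122))
p=plane(c,e[0],112)[:2]-plane(c,(203,127),122)[:2];q=np.array([598,134])-np.array([648.5,197.4]);print(np.arctan2(p[1],p[0])-np.arctan2(q[1],q[0]),np.linalg.norm(p))
E
```

```text
((263.8023986816406, 173.54966735839844), (59.35487365722656, 59.80078125), 87.91944122314453) [597.74664971 133.70359155 112.        ] [649.38850025 197.72390343 122.        ]
-0.006159933897530667 82.25254439662802
```

The guard angle reads within 0.01 rad of its first shut position, so I hand in.

```bash
python3 -c "
from station import robot
print(robot.hand_in())"
```

```text
the job is handed in; nothing more can be done
None
```

The jar is seated in the shaker cup and released, the hand is clear, the guard measures within 0.01 rad of shut, and the job is handed in at about 13 s; the hand-in returned no verdict.

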